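Put the calibration weights back in their block in order of size

TASK

The four steel calibration weights from the bond-force check are still standing about the bench. Put each one upright into its own pocket of the white storage block, in order of size: the largest weight in the largest pocket, down to the smallest in the smallest. Set them down rather than dropping them, tip none of them over, and leave the loupe, the vial and the tweezers where they are.

Things in the scene. Friction and masses are not known exactly. Their poses are not given: they have to be found in the camera images.
- weight_500g: the largest of the four bare steel calibration weights: an upright cylinder 44 mm across and 36 mm high with a neck and a 26 mm knob on top, 54 mm high in all, 500 g; origin at the centre of its underside, z up along its axis
- weight_200g: the second largest of the four bare steel calibration weights: an upright cylinder 34 mm across and 25 mm high with a neck and a 21 mm knob on top, 40 mm high in all, 200 g; origin at the centre of its underside, z up along its axis
- weight_100g: the third largest of the four bare steel calibration weights: an upright cylinder 27 mm across and 20 mm high with a neck and a 17 mm knob on top, 33 mm high in all, 100 g; origin at the centre of its underside, z up along its axis
- weight_50g: the smallest of the four bare steel calibration weights: an upright cylinder 20 mm across and 19 mm high with a neck and a 13 mm knob on top, 29 mm high in all, 50 g; origin at the centre of its underside, z up along its axis
- weight_block: fixed white plastic block, 72 mm (x) by 207 (y) by 18 high, origin at the centre of its underside, z up. Four round pockets in a row along y, 9 mm deep (floors 9 mm above the origin, with dark discs), mouths bevelled 2 mm, each 12 mm wider than its weight; centres at x = 0: 56 mm pocket at y = +67.5 mm, 46 mm at +10.5, 39 mm at -38, 32 mm at -79.5
- loupe: bystander: black eye loupe standing on the bench, 37 mm across, 34 mm high; origin at the centre of its underside
- vial: bystander: small vial with a red cap standing on the bench, 22 mm across, 45 mm high; origin at the centre of its underside
- tweezers: bystander: bare steel tweezers lying on the bench, 12 x 123 x 9 mm, long along their own y; origin at the middle of their underside
Mind the look-alikes: they are no part of the job. Leave any yellow look-alike of the weight_100g alone.

How it is judged:
By the outcome, as a careful person would: the job done as asked, in the order asked, and still so for the second after the job is handed in, with the robot touching nothing.
It also fails if it takes over 93 s, if anything falls off the work surface, if the arm or the gripper's body presses on something with over 40 N, if the wrist force passes 120 N, or if a joint passes its speed limit or range.

ROBOT

A 6-joint arm with a two-finger parallel gripper is mounted at the origin on a cart in front of the work surface, level with it; the furniture and walls round the work are solid. World frame = base frame: x ahead of the robot, y to its left, z up, the work surface at z = 0. Lengths are in m, angles in rad, forces in N, time in s.
With the tool pointing down it reaches from about 0.35 to 0.775 m from the base axis. Payload 7.3 kg.
Tool frame: the origin (TCP) lies at the very end of the fingers, on their centre line; the grasp point (between the pads) lies 19 mm behind it (robot.tcp_to_grasp is the z of the grasp point in the tool frame, in m); z points along the fingers, y is the line along which they close (so a half turn about z gives the same grasp; the last joint's range is limited). The gripper opens to 92 mm and grips with 3 to 60 N. Pads are 19 mm wide; open, the fingers measure 130 mm over their backs; the gripper's body (75 mm by 190 mm) begins 47 mm behind the grasp point.
Start: joints at [-0.146, 0.342, 1.524, -0, 1.275, -0.146], TCP at [0.525, 0, 0.227] pointing down, gripper open.
Joint ranges: [-2.53, 2.53], [-0.77, 2.02], [0.04, 2.7], [-1, 4.14], [0.28, 2.66], [-3.11, 3.11]. Speed limits (rad/s): [2.57, 2.57, 3.14, 3.14, 3.14, 3.14].

INTERFACE

Orientations are given as [roll, pitch, yaw] about the fixed x, y, z axes, in that order (R = Rz(yaw) Ry(pitch) Rx(roll)).
In Python, from cell import monitor, read_camera, get_calibration, job, robot gives the robot as it stands. The module is installed in compiled form; this text tells all that it offers.
- The arm moves only by the tool send_rows, never from a script. Its argument "targets" is a list of rows, each an object with "translation": the shift along the tool's x, y, z in cm, a list of three; "spin": the turn about the tool's z in degrees; "jaw": the opening, from 0 (shut) to 1 (fully open). A call has exactly 5 rows; each row is the pose to reach, as a shift and turn from the pose commanded when the call began, along the tool's axes at that moment; what a row does not reach only later rows make up. A row lasts 1/10 s, in which the tool goes at most 50 mm and 8.59 degrees, less where a joint would pass 70% of its speed; a pose out of reach is approached as far as the arm can. A call with a gripper value outside its range is refused whole. The fingers move at their own pace and stop on an object; "force" is the grip in N (left out, the last holds). Time passes only in rows, so rows that repeat a pose let the fingers close, or fill a call up. It gives the time, the measured TCP pose, the force, the opening and the grip force at its end, in the units of the state.
- monitor.observe(): the state, without advancing time (a new reading comes with each control period).
- read_camera(name): name is "scene" or "side" or "wrist"; returns (picture, depth): 420x560x3 uint8, red, green, blue; 420x560 float32, m along the optical axis (not along the pixel's ray), 0 where there is no reading.
- get_calibration(name): a dict with "intrinsics" (3x3 intrinsics, pixels), "origin" and "orientation" of the camera in the world; the wrist camera has in their place "hand_eye" (4x4, takes a point from camera to tool coordinates, whose origin is the TCP and whose axes are the flange's). Camera axes: x right, y up, looking along -z (the intrinsics and any distortion apply to the point x, -y, -z); pixel columns grow to the right and rows downward; lengths in m; the calibration is good to about 2 mm. The wrist camera is an equidistant fisheye: a pixel r from the principal point sees the ray r / f radians off the axis. A picture is of the moment at which its call begins: read the wrist's pose just before it. get_calibration takes no time and is no camera call.
- job.hand_in(): hands the job in; it is judged then, once.
The state is a dict: "time": time; "qpos": joint angles; "qvel": joint speeds; "joint_efforts": joint torques, N m; "tool_pos": TCP position; "tool_rot": TCP orientation; "contact_force": force on the tool from outside, world axes, zero at the start; "torque": the same for the moment, N m; "opening": finger opening in m; "grip_force": force on a finger pad.
Only numpy, scipy, OpenCV 4.12 (cv2) and the standard library are available. Lean on these libraries where they do the work, as an engineer would, in place of code of your own. Each camera call takes 0.05 s, during which the arm holds its last target. There are 200 camera calls.

## Working session

There is one attempt and no reset: what is moved stays moved. The work goes in short steps, Python scripts to look and compute and a tool call to move; the robot and the scene stay as the last step left them, time stands still between calls to the robot, and variables do not carry over. Pictures are saved under pics/ and viewed, at most 14 in all, crops included, and the job is handed in when it is done.

Besides the shell and the picture viewer there is one more tool, called as name(argument=value, ...), one argument or row to a line, values as JSON. send_rows: Moves the arm, as the interface text tells. Its arguments: {"type":"object","properties":{"targets":{"type":"array"},"force":{"type":"number"}},"required":["targets"]}

```bash
mkdir -p pics; python3 - <<'E'
from cell import monitor, read_camera, get_calibration, job, robot
import cv2,numpy as np,pickle
s=monitor.observe();print(s)
for n in("scene","side","wrist"):
    p,d=read_camera(n);c=get_calibration(n);print(n,c)
    np.savez(f"{n}0.npz",p=p,d=d);cv2.imwrite(f"pics/{n}0.png",p[:,:,::-1])
print(robot.tcp_to_grasp)
E
```

```text
{'time': 0.0, 'qpos': array([-1.46010700e-01,  3.42691890e-01,  1.52502584e+00,  1.48539445e-05,
        1.27535563e+00, -1.46008705e-01]), 'qvel': array([-0.00109634, -0.00156513, -0.00116618,  0.00086331,  0.00153242,
       -0.00106281]), 'joint_efforts': array([ 7.61924657e-04, -4.31245601e+01, -2.44219762e+01,  7.17750052e-02,
        5.59406646e-02, -1.04314388e-04]), 'tool_pos': array([5.24602397e-01, 7.96801804e-05, 2.26057867e-01]), 'tool_rot': array([-3.14012976e+00, -2.29482260e-04,  1.57078983e+00]), 'contact_force': array([0.75493793, 0.31488008, 0.78307282]), 'torque': array([-0.07411173,  0.04194265, -0.03708296]), 'grip_force': 0.0, 'opening': 0.09186831043660859}
scene {'intrinsics': array([[514.06488675,   0.        , 277.79188409],
       [  0.        , 514.06488675, 207.24635123],
       [  0.        ,   0.        ,   1.        ]]), 'origin': array([-0.26912953, -0.62049513,  0.8478519 ]), 'orientation': array([ 0.91038086,  0.02241385, -0.92900398])}
side {'intrinsics': array([[464.04659379,   0.        , 276.70424644],
       [  0.        , 464.04659379, 207.89307502],
       [  0.        ,   0.        ,   1.        ]]), 'origin': array([ 0.57753463, -0.86365087,  1.05198169]), 'orientation': array([ 0.7209712 , -0.01640356,  0.06644452])}
wrist {'intrinsics': array([[325.1922621 ,   0.        , 281.67481432],
       [  0.        , 325.1922621 , 213.92439746],
       [  0.        ,   0.        ,   1.        ]]), 'hand_eye': array([[-3.02599273e-04,  9.63242995e-01,  2.68631424e-01,
         7.09414802e-02],
       [ 9.99998999e-01, -7.98930080e-05,  1.41292238e-03,
         7.08089700e-04],
       [ 1.38244935e-03,  2.68631582e-01, -9.63242006e-01,
        -1.57872641e-01],
       [ 0.00000000e+00,  0.00000000e+00,  0.00000000e+00,
         1.00000000e+00]])}
-0.0188
```

View pics/side0.png

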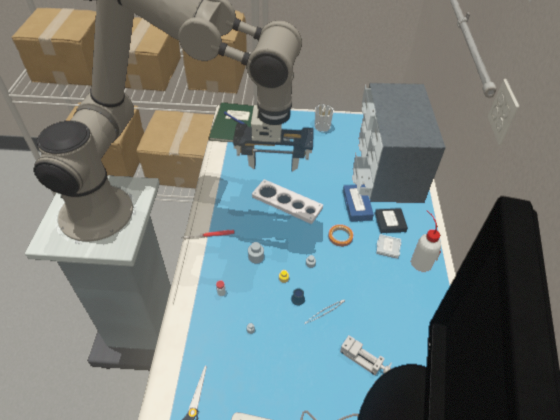

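View pics/scene0.png

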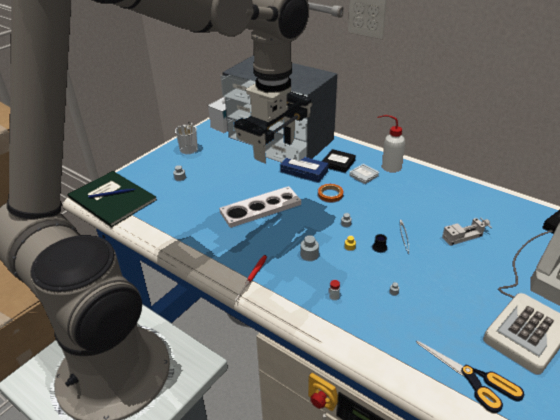

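View pics/wrist0.png

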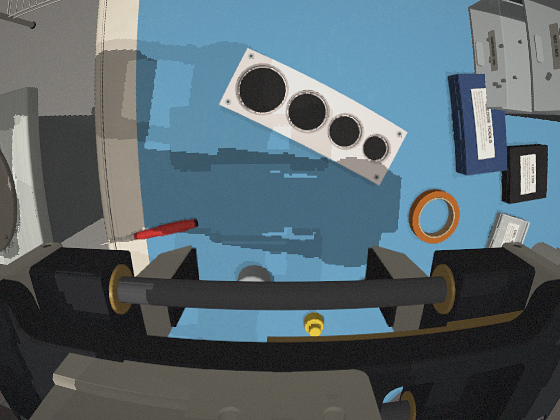

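The side view shows the 500 g weight at (256,252), grey candidates at (311,261) and (251,328), the yellow look-alike at (284,276), the loupe at (298,296), the vial at (220,287), the tweezers at (325,311) and the block at (287,200). The scene view shows a fourth grey weight at (179,172), which the gripper hides in the side view. The wrist view shows the four pockets, from (262,88) for the largest to (375,148) for the smallest.

```bash
cat > h.py <<'E'
from cell import monitor, read_camera, get_calibration, job, robot
import cv2,numpy as np
from scipy.spatial.transform import Rotation as R
def pose(name,s=None):
    c=get_calibration(name)
    if name!="wrist": return R.from_euler('xyz',c['orientation']).as_matrix(),np.array(c['origin'])
    H=c['hand_eye'];T=R.from_euler('xyz',s['tool_rot']).as_matrix()
    return T@H[:3,:3],T@H[:3,3]+s['tool_pos']
def rays(name,uv):
    K=get_calibration(name)['intrinsics'];a=(np.asarray(uv,float)-K[:2,2])/K[0,0]
    if name=="wrist":
        r=np.linalg.norm(a,axis=-1,keepdims=True)+1e-9
        a=a/r*np.tan(r)
    return np.stack([a[...,0],-a[...,1],-np.ones(a.shape[:-1])],-1)  # unit depth
def cloud(name,d,s=None):
    M,o=pose(name,s);v,u=np.mgrid[:d.shape[0],:d.shape[1]]
    return (rays(name,np.stack([u,v],-1))*d[...,None])@M.T+o
def plane(name,uv,z,s=None):
    M,o=pose(name,s);q=rays(name,uv)@M.T
    return o+q*((z-o[2])/q[...,2])[...,None]
E
python3 - <<'E'
from h import *
for n in("scene","side"):
    f=np.load(n+"0.npz");p,d=f['p'],f['d'];W=cloud(n,d)
    hsv=cv2.cvtColor(p,cv2.COLOR_RGB2HSV)
    fl=W[(d>0)&(hsv[...,1]>120)&(abs(hsv[...,0].astype(int)-103)<12)&(abs(W[...,2])<.02)]
    print(n,"bench z",np.median(fl[:,2]))
    m=((d>0)&(W[...,2]>.008)&(W[...,2]<.065)&(W[...,0]>.25)&(W[...,0]<.95)&(abs(W[...,1])<.6)).astype(np.uint8)
    k,l,st,ce=cv2.connectedComponentsWithStats(m)
    for i in range(1,k):
        if st[i,4]<15: continue
        q=W[l==i];c=np.median(p[l==i],axis=0)
        print(ce[i].round(),st[i,2:5],"mean",q.mean(0).round(3),"lo",q.min(0).round(3),"hi",q.max(0).round(3),c)
f=np.load("scene0.npz")['p'][:,:,::-1]
crops=[f[y-25:y+25,x-25:x+25] for x,y in((179,172),(310,246),(346,219),(394,288))]
cv2.imwrite("pics/c.png",cv2.resize(np.hstack(crops),(800,200),interpolation=cv2.INTER_CUBIC))
E
```

```text
scene bench z 0.0011953686668332297
[222. 124.] [ 29  29 373] mean [0.808 0.438 0.036] lo [0.79  0.365 0.008] hi [0.83  0.502 0.065] [106. 106. 105.]
[192. 130.] [ 5  7 21] mean [0.697 0.461 0.056] lo [0.683 0.449 0.041] hi [0.703 0.473 0.064] [111. 110. 108.]
[309. 158.] [  91   54 2079] mean [0.808 0.092 0.03 ] lo [ 0.729 -0.016  0.008] hi [0.95  0.228 0.065] [44. 63. 91.]
[182. 132.] [13  7 52] mean [0.675 0.481 0.055] lo [0.653 0.448 0.04 ] hi [0.694 0.494 0.065] [101.  99.  95.]
[187. 143.] [ 21  20 297] mean [0.653 0.441 0.038] lo [0.634 0.423 0.008] hi [0.69  0.478 0.065] [97. 98. 97.]
[277. 137.] [10  9 56] mean [0.862 0.25  0.023] lo [0.839 0.246 0.008] hi [0.896 0.256 0.041] [73. 77. 77.]
[392. 161.] [ 23  23 354] mean [ 0.919 -0.12   0.037] lo [ 0.905 -0.142  0.008] hi [ 0.947 -0.084  0.065] [110. 109. 104.]
[363. 173.] [ 30  20 319] mean [ 0.848 -0.069  0.016] lo [ 0.816 -0.103  0.008] hi [ 0.889 -0.029  0.022] [185. 190. 190.]
[178. 173.] [ 12  14 129] mean [0.535 0.361 0.024] lo [0.522 0.348 0.008] hi [0.554 0.381 0.042] [ 99. 108. 113.]
[111. 197.] [  89   54 2450] mea
[... 4017 characters left out ...]
0.347  0.021] lo [ 0.486 -0.353  0.008] hi [ 0.505 -0.337  0.034] [157.  173.  174.5]
[362. 355.] [ 52  40 789] mean [ 0.761 -0.4    0.028] lo [ 0.712 -0.435  0.008] hi [ 0.826 -0.356  0.042] [189. 190. 184.]
[191. 413.] [ 16  18 144] mean [ 0.389 -0.549  0.011] lo [ 0.372 -0.563  0.008] hi [ 0.405 -0.525  0.017] [181.5 164.  107.5]
[307. 415.] [17 10 56] mean [ 0.637 -0.535  0.011] lo [ 0.623 -0.545  0.008] hi [ 0.658 -0.525  0.016] [134.  146.  150.5]
[246. 417.] [ 41   8 191] mean [ 0.51  -0.554  0.03 ] lo [ 0.478 -0.561  0.008] hi [ 0.562 -0.543  0.039] [225. 221. 208.]
[349. 416.] [17  7 37] mean [ 0.729 -0.53   0.01 ] lo [ 0.711 -0.538  0.008] hi [ 0.746 -0.523  0.014] [133. 138. 137.]
```

View pics/c.png

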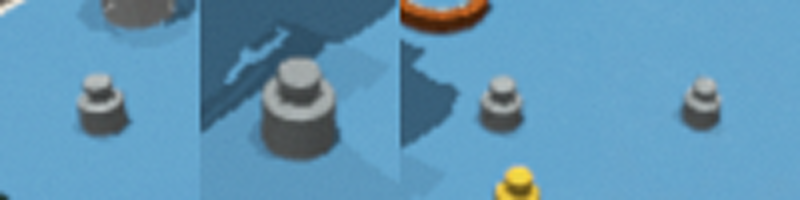

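The weights' heights identify them: 58 mm at scene (310,246) is the 500 g, 42 mm at (179,172) the 200 g, 35 mm at (346,219) the 100 g and 31 mm at (394,288) the 50 g. The things that could be mistaken for them are the yellow one at (350,242), the loupe at (380,242) and the vial at (334,289). The crop shows all four chosen ones are bare grey steel, with only the yellow one beside the 100 g. Next I refine the weight and pocket centres.

```bash
python3 - <<'E'
from h import *
C={'500':(.486,-.128,.054,.013),'200':(.54,.362,.040,.0105),'100':(.636,-.138,.033,.0085),'50':(.494,-.345,.029,.0065)}
for n in("scene","side"):
    f=np.load(n+"0.npz");d=f['d'];W=cloud(n,d)
    for k,(x,y,h,r) in C.items():
        q=W[(d>0)&(np.hypot(W[...,0]-x,W[...,1]-y)<.03)]
        if len(q)==0: continue
        t=q[q[:,2]>np.percentile(q[:,2],99.5)-.003] 
        print(n,k,len(t),((t.min(0)+t.max(0))/2).round(4),np.median(t,0).round(4))
s=dict(tool_pos=np.array([.5246,.00008,.22606]),tool_rot=np.array([-3.14013,-.00023,1.5708]))
p=np.load("wrist0.npz")['p']
hsv=cv2.cvtColor(p,cv2.COLOR_RGB2HSV)
m=((hsv[...,1]<60)&(hsv[...,2]>120)).astype(np.uint8);m[:,:200]=0;m[:,420:]=0;m[200:]=0
m2=cv2.morphologyEx(m,cv2.MORPH_CLOSE,np.ones((3,3)))
cs,_=cv2.findContours(m2,cv2.RETR_CCOMP,cv2.CHAIN_APPROX_NONE)
b=max(cs,key=cv2.contourArea);w=plane("wrist",b[:,0],.018,s)[:,:2]
r=cv2.minAreaRect((w*1000).astype(np.float32));print(r)
g=(hsv[...,2]<45).astype(np.uint8);g[:,:220]=0;g[:,400:]=0;g[:50]=0;g[175:]=0
for c in cv2.findContours(g,cv2.RETR_EXTERNAL,cv2.CHAIN_APPROX_NONE)[0]:
    if cv2.contourArea(c)<150: continue
    for z in(.009,):
        w=plane("wrist",c[:,0],z,s)[:,:2];(cx,cy),R_=cv2.minEnclosingCircle((w*1000).astype(np.float32));e=cv2.fitEllipse((w*1000).astype(np.float32))
        print(c[:,0].mean(0).round(),cx,cy,R_*2,e)
E
```

```text
scene 500 31 [ 0.4847 -0.1263  0.0554] [ 0.4884 -0.1255  0.0541]
scene 200 16 [0.5381 0.3654 0.0403] [0.5394 0.3642 0.0394]
scene 100 12 [ 0.6341 -0.1378  0.0333] [ 0.6344 -0.139   0.033 ]
scene 50 17 [ 0.4938 -0.3427  0.0285] [ 0.4939 -0.3437  0.0272]
side 500 23 [ 0.4851 -0.1263  0.057 ] [ 0.4857 -0.1283  0.0559]
side 200 4 [0.5418 0.3518 0.0243] [0.5417 0.3525 0.0231]
side 100 14 [ 0.6365 -0.1369  0.0361] [ 0.6365 -0.1383  0.0352]
side 50 11 [ 0.4958 -0.3439  0.0315] [ 0.4956 -0.3439  0.0314]
((562.2940673828125, 82.84857177734375), (72.92936706542969, 207.62335205078125), 63.39670944213867)
[304. 107.] 552.9666137695312 87.34537506103516 41.46639633178711 ((553.1779174804688, 86.51453399658203), (36.963871002197266, 40.31486892700195), 108.8105697631836)
[262.  90.] 502.1853942871094 112.98699188232422 51.6122932434082 ((502.113525390625, 113.04534149169922), (50.12639617919922, 50.51252746582031), 67.76851654052734)
```

send_rows(
  targets=[
    {"translation": [-3,-1,2],"spin": -8,"jaw": 1},
    {"translation": [-6,-2,4],"spin": -16,"jaw": 1},
    {"translation": [-9,-3,6],"spin": -24,"jaw": 1},
    {"translation": [-11.5,-3.6,8],"spin": -32,"jaw": 1},
    {"translation": [-12.7,-4,9.2],"spin": -40,"jaw": 1},
  ],
)

```text
time: 0.65
tool_pos: [0.4838, -0.1286, 0.1331]
tool_rot: [-3.14, -0.002, 2.273]
contact_force: [0.4, 1.0, 0.4]
opening: 0.0917
grip_force: 0.0
```

send_rows(
  targets=[
    {"translation": [0,0,0],"spin": -8,"jaw": 1},
    {"translation": [0,0,0],"spin": -16,"jaw": 1},
    {"translation": [0,0,0],"spin": -23.4,"jaw": 1},
    {"translation": [0,0,0],"spin": -23.4,"jaw": 1},
    {"translation": [0,0,0],"spin": -23.4,"jaw": 1},
  ],
)

```text
time: 1.15
tool_pos: [0.4849, -0.1269, 0.1346]
tool_rot: [3.142, -0.0, 2.674]
contact_force: [-0.7, 0.0, -0.7]
opening: 0.0918
grip_force: 0.0
```

```bash
cat >> h.py <<'E'
def snap(n,tag=None):
    s=monitor.observe();p,d=read_camera(n)
    if tag: cv2.imwrite(f"pics/{tag}.png",p[:,:,::-1])
    return s,p,d
def togo(s,xyz,block=63.4):
    T=R.from_euler('xyz',s['tool_rot']).as_matrix()
    print("shift cm",((np.array(xyz)-s['tool_pos'])@T*100).round(2),"tool y dir",np.degrees(np.arctan2(T[1,1],T[0,1])).round(2))
E
python3 - <<'E'
from h import *
s,p,d=snap("wrist","w1");print(s['time'],s['tool_pos'],s['tool_rot'],s['qpos'].round(2))
togo(s,(.485,-.127,.013))
E
```

```text
1.15 [ 0.48494591 -0.126907    0.13460579] [ 3.14156702e+00 -2.39429435e-04  2.67389222e+00] [-0.41  0.4   1.72  0.    1.02 -1.51]
shift cm [-1.000e-02 -1.000e-02  1.216e+01] tool y dir 63.2
```

View pics/w1.png

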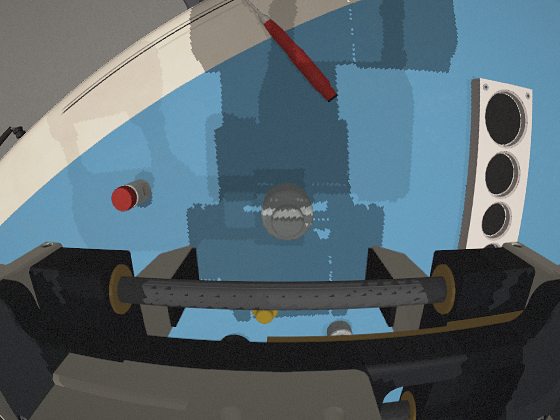

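The wrist view shows the 500 g weight at (287,212), between the open fingers. I measure its centre in tool axes.

```bash
cat >> h.py <<'E'
def knob(s,d,xy,h,rb):
    """centre of the weight from wrist depth: body-shoulder and knob points near xy"""
    W=cloud("wrist",d,s);q=W[(d>0)&(np.hypot(W[...,0]-xy[0],W[...,1]-xy[1])<.035)]
    t=q[(q[:,2]>h-.004)&(q[:,2]<h+.006)];b=q[q[:,2]>.012]
    print("top",len(t),((t.min(0)+t.max(0))/2).round(4),"body",((b.min(0)+b.max(0))/2).round(4),(b.max(0)-b.min(0)).round(4))
    return (t.min(0)+t.max(0))[:2]/2
E
python3 - <<'E'
from h import *
s=monitor.observe();p,d=read_camera("wrist")
c=knob(s,d,(.485,-.127),.054,.022)
g=cv2.cvtColor(p,cv2.COLOR_RGB2HSV)[...,1];m=(g<60).astype(np.uint8);m[:175]=0;m[245:]=0;m[:,:245]=0;m[:,330:]=0
k,l,st,ce=cv2.connectedComponentsWithStats(m);i=1+np.argmax(st[1:,4]);print(st[i],ce[i],plane("wrist",ce[i],.036,s))
print(plane("wrist",np.array([st[i,0]+st[i,2]/2,st[i,1]+st[i,3]/2]),.036,s))
togo(s,(*c,.013))
E
```

```text
top 839 [ 0.4878 -0.1248  0.0528] body [ 0.4797 -0.1193  0.1335] [0.0593 0.0543 0.2426]
[ 261  183   53   58 2362] [286.52709568 211.68966977] [ 0.4847522  -0.12351423  0.036     ]
[ 0.48534552 -0.12292167  0.036     ]
shift cm [-0.15  0.32 12.17] tool y dir 63.22
```

send_rows(
  targets=[
    {"translation": [-0.1,0.3,1.5],"spin": 0,"jaw": 1},
    {"translation": [-0.1,0.3,5],"spin": 0,"jaw": 1},
    {"translation": [-0.1,0.3,8.5],"spin": 0,"jaw": 1},
    {"translation": [-0.1,0.3,11],"spin": 0,"jaw": 1},
    {"translation": [-0.1,0.3,12.1],"spin": 0,"jaw": 1},
  ],
)

```text
time: 1.75
tool_pos: [0.486, -0.1242, 0.0116]
tool_rot: [-3.141, -0.004, 2.676]
contact_force: [0.2, 0.3, -0.1]
opening: 0.0915
grip_force: 0.0
```

send_rows(
  targets=[
    {"translation": [0,0,0],"spin": 0,"jaw": 1},
    {"translation": [0,0,0],"spin": 0,"jaw": 0.6},
    {"translation": [0,0,0],"spin": 0,"jaw": 0.45},
    {"translation": [0,0,0],"spin": 0,"jaw": 0.4},
    {"translation": [0,0,0],"spin": 0,"jaw": 0.4},
  ],
  force=30,
)

```text
time: 2.25
tool_pos: [0.4878, -0.1249, 0.0146]
tool_rot: [3.141, 0.002, 2.677]
contact_force: [-0.0, 0.8, 0.5]
opening: 0.0646
grip_force: 0.0
```

send_rows(
  targets=[
    {"translation": [0,0,0],"spin": 0,"jaw": 0.4},
    {"translation": [0,0,0],"spin": 0,"jaw": 0.4},
    {"translation": [0,0,0],"spin": 0,"jaw": 0.4},
    {"translation": [0,0,0],"spin": 0,"jaw": 0.4},
    {"translation": [0,0,0],"spin": 0,"jaw": 0.4},
  ],
)

```text
time: 2.75
tool_pos: [0.4874, -0.1246, 0.0139]
tool_rot: [3.141, 0.0, 2.677]
contact_force: [0.9, 2.0, 3.6]
opening: 0.043
grip_force: 30.0
```

```bash
python3 -c "
from h import *
s=monitor.observe();print(s['time'],s['tool_pos'],s['opening'],s['grip_force']);togo(s,(.502,.113,.07))"
```

```text
2.75 [ 0.48740975 -0.12463363  0.01387047] 0.04303937024928867 30.000567542156205
shift cm [ 9.34 21.9  -5.61] tool y dir 63.4
```

send_rows(
  targets=[
    {"translation": [0,0,-1],"spin": 0,"jaw": 0.4},
    {"translation": [0,0,-3],"spin": 0,"jaw": 0.4},
    {"translation": [0.5,1.5,-5],"spin": 0,"jaw": 0.4},
    {"translation": [2,5,-6],"spin": 0,"jaw": 0.4},
    {"translation": [3.6,8.8,-6],"spin": 0,"jaw": 0.4},
  ],
)

```text
time: 3.25
tool_pos: [0.4951, -0.03, 0.0753]
tool_rot: [3.141, 0.003, 2.675]
contact_force: [0.5, -0.7, -5.3]
opening: 0.0432
grip_force: 30.0
```

send_rows(
  targets=[
    {"translation": [1.6,3.8,0],"spin": 0,"jaw": 0.4},
    {"translation": [3.4,8,0],"spin": 0,"jaw": 0.4},
    {"translation": [4.8,11,0],"spin": 0,"jaw": 0.4},
    {"translation": [5.5,12.6,0],"spin": 0,"jaw": 0.4},
    {"translation": [5.7,13.1,0],"spin": 0,"jaw": 0.4},
  ],
)

```text
time: 3.75
tool_pos: [0.5014, 0.1145, 0.0736]
tool_rot: [-3.141, -0.001, 2.68]
contact_force: [0.1, -0.8, -5.4]
opening: 0.0431
grip_force: 30.0
```

```bash
python3 -c "
from h import *
s,p,d=snap('wrist','w2');print(s['time'],s['tool_pos'],s['opening'],s['grip_force'],s['contact_force']);togo(s,(.502,.113,.023))"
```

```text
3.75 [0.50143387 0.11451947 0.07360048] 0.04311476956121426 29.998907038243487 [ 0.14645969 -0.77110885 -5.42205925]
shift cm [-0.12 -0.11  5.06] tool y dir 63.56
```

View pics/w2.png

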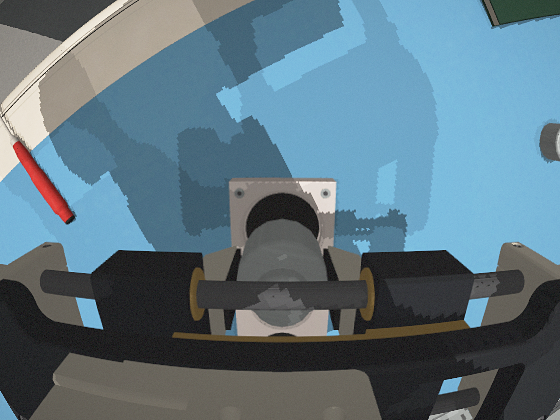

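The block end at (283,200) and its pocket at (283,210) are centred on the held weight, so it can go down.

send_rows(
  targets=[
    {"translation": [-0.1,-0.1,1],"spin": 0,"jaw": 0.4},
    {"translation": [-0.1,-0.1,2.5],"spin": 0,"jaw": 0.4},
    {"translation": [-0.1,-0.1,3.5],"spin": 0,"jaw": 0.4},
    {"translation": [-0.1,-0.1,4.1],"spin": 0,"jaw": 0.4},
    {"translation": [-0.1,-0.1,4.4],"spin": 0,"jaw": 0.4},
  ],
)

```text
time: 4.3
tool_pos: [0.5023, 0.1106, 0.0289]
tool_rot: [-3.141, -0.001, 2.676]
contact_force: [-0.0, -0.1, -4.1]
opening: 0.0435
grip_force: 30.0
```

send_rows(
  targets=[
    {"translation": [0,0,0.1],"spin": 0,"jaw": 0.4},
    {"translation": [0,0,0.2],"spin": 0,"jaw": 0.4},
    {"translation": [0,0,0.3],"spin": 0,"jaw": 0.4},
    {"translation": [0,0,0.4],"spin": 0,"jaw": 0.4},
    {"translation": [0,0,0.5],"spin": 0,"jaw": 0.4},
  ],
)

```text
time: 4.8
tool_pos: [0.5027, 0.1114, 0.0249]
tool_rot: [3.141, 0.0, 2.677]
contact_force: [-0.6, -0.2, -5.1]
opening: 0.0435
grip_force: 30.0
```

```bash
python3 -c "
from h import *
s,p,d=snap('wrist');print(s['time'],s['tool_pos'],s['opening'],s['grip_force'],s['contact_force']);togo(s,(.502,.113,.023))"
```

```text
4.8 [0.50274959 0.11143855 0.02489931] 0.043462345435558505 29.998916953336447 [-0.61514675 -0.18196201 -5.08791992]
shift cm [0.14 0.11 0.19] tool y dir 63.4
```

Still hanging free. About 2 mm remains.

send_rows(
  targets=[
    {"translation": [0.1,0.1,0.05],"spin": 0,"jaw": 0.4},
    {"translation": [0.1,0.1,0.1],"spin": 0,"jaw": 0.4},
    {"translation": [0.1,0.1,0.15],"spin": 0,"jaw": 0.4},
    {"translation": [0.1,0.1,0.2],"spin": 0,"jaw": 0.4},
    {"translation": [0.1,0.1,0.22],"spin": 0,"jaw": 0.4},
  ],
)

```text
time: 5.35
tool_pos: [0.5022, 0.1128, 0.0229]
tool_rot: [3.141, 0.0, 2.677]
contact_force: [-2.2, 0.2, 2.0]
opening: 0.043
grip_force: 30.0
```

send_rows(
  targets=[
    {"translation": [0,0,0],"spin": 0,"jaw": 0.5},
    {"translation": [0,0,0],"spin": 0,"jaw": 0.52},
    {"translation": [0,0,0],"spin": 0,"jaw": 0.6},
    {"translation": [0,0,0],"spin": 0,"jaw": 0.75},
    {"translation": [0,0,0],"spin": 0,"jaw": 0.8},
  ],
)

```text
time: 5.85
tool_pos: [0.5023, 0.1127, 0.0226]
tool_rot: [3.141, 0.0, 2.677]
contact_force: [0.0, 0.2, 0.4]
opening: 0.0666
grip_force: 0.0
```

send_rows(
  targets=[
    {"translation": [0,0,-1],"spin": 0,"jaw": 0.8},
    {"translation": [0,0,-4],"spin": 0,"jaw": 0.8},
    {"translation": [0,0,-7],"spin": 0,"jaw": 0.8},
    {"translation": [0,0,-10],"spin": 0,"jaw": 0.8},
    {"translation": [0,0,-12],"spin": 0,"jaw": 0.8},
  ],
)

```text
time: 6.35
tool_pos: [0.5029, 0.1128, 0.1455]
tool_rot: [3.14, 0.003, 2.677]
contact_force: [-0.2, 0.1, 0.2]
opening: 0.0738
grip_force: 0.0
```

```bash
python3 -c "
from h import *
s,p,d=snap('wrist');c=knob(s,d,(.502,.113),.063,.022);print(s['time'],s['tool_pos'],s['qpos'].round(2));togo(s,(.54,.364,.13))"
```

```text
top 838 [0.5018 0.1117 0.0617] body [0.5019 0.1131 0.1388] [0.0697 0.0695 0.2535]
6.35 [0.50287301 0.11280119 0.14549147] [ 0.07  0.4   1.67 -0.    1.06 -1.03]
shift cm [ 7.93 24.12  1.57] tool y dir 63.4
```

send_rows(
  targets=[
    {"translation": [1.2,3.5,0],"spin": -8,"jaw": 0.8},
    {"translation": [2.6,8,0],"spin": -16,"jaw": 0.8},
    {"translation": [4,12.5,0],"spin": -24,"jaw": 0.8},
    {"translation": [5.5,17,0],"spin": -32,"jaw": 0.8},
    {"translation": [6.6,20,0],"spin": -40,"jaw": 0.8},
  ],
)

```text
time: 6.9
tool_pos: [0.5326, 0.3241, 0.1429]
tool_rot: [3.141, 0.001, -2.901]
contact_force: [1.1, 0.1, -0.8]
opening: 0.0738
grip_force: 0.0
```

send_rows(
  targets=[
    {"translation": [0,0,0],"spin": -8,"jaw": 0.8},
    {"translation": [0,0,0],"spin": -16,"jaw": 0.8},
    {"translation": [0,0,0],"spin": -17,"jaw": 0.8},
    {"translation": [0,0,0],"spin": -17,"jaw": 0.8},
    {"translation": [0,0,0],"spin": -17,"jaw": 0.8},
  ],
)

```text
time: 7.4
tool_pos: [0.5328, 0.3208, 0.1427]
tool_rot: [-3.142, 0.0, -2.614]
contact_force: [0.6, -0.9, -0.1]
opening: 0.0737
grip_force: 0.0
```

```bash
python3 -c "
from h import *
s,p,d=snap('wrist','w3');print(s['time'],s['tool_pos'],s['qpos'].round(2));c=knob(s,d,(.54,.364),.040,.022);togo(s,(*c,.013))"
```

```text
7.4 [0.53276382 0.32082725 0.14271873] [ 0.42  0.59  1.36 -0.    1.19 -1.68]
top 425 [0.541  0.3665 0.0389] body [0.5316 0.3696 0.1293] [0.0515 0.0439 0.2344]
shift cm [-3.    3.53 12.97] tool y dir 120.22
```

View pics/w3.png

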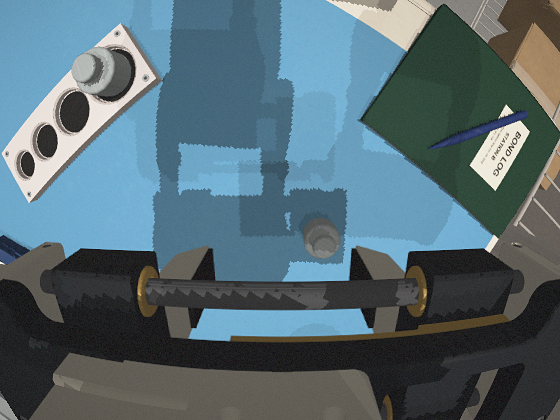

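The wrist view shows the 500 g weight standing in its pocket at (105,72), and the 200 g alone at (322,238). I move over it and down.

send_rows(
  targets=[
    {"translation": [-0.8,1,1],"spin": 0,"jaw": 0.8},
    {"translation": [-2,2.4,3],"spin": 0,"jaw": 0.8},
    {"translation": [-2.8,3.3,5],"spin": 0,"jaw": 0.8},
    {"translation": [-3,3.5,6.5],"spin": 0,"jaw": 0.8},
    {"translation": [-3,3.5,7],"spin": 0,"jaw": 0.8},
  ],
)

```text
time: 7.95
tool_pos: [0.5397, 0.3665, 0.0698]
tool_rot: [3.141, -0.004, -2.611]
contact_force: [-0.3, 0.0, -0.5]
opening: 0.0738
grip_force: 0.0
```

```bash
python3 -c "
from h import *
s,p,d=snap('wrist');print(s['time'],s['tool_pos']);c=knob(s,d,(.541,.3655),.040,.022);togo(s,(*c,.013))"
```

```text
7.95 [0.53966228 0.36649004 0.06980294]
top 835 [0.5411 0.3668 0.0389] body [0.5319 0.3572 0.1009] [0.0517 0.0528 0.1778]
shift cm [-0.16 -0.05  5.68] tool y dir 120.42
```

send_rows(
  targets=[
    {"translation": [-0.1,0,1.5],"spin": 0,"jaw": 0.8},
    {"translation": [-0.1,0,3.5],"spin": 0,"jaw": 0.8},
    {"translation": [-0.1,0,5],"spin": 0,"jaw": 0.8},
    {"translation": [-0.1,0,5.8],"spin": 0,"jaw": 0.8},
    {"translation": [-0.1,0,5.8],"spin": 0,"jaw": 0.6},
  ],
)

```text
time: 8.5
tool_pos: [0.5412, 0.3664, 0.0133]
tool_rot: [3.142, -0.002, -2.611]
contact_force: [0.2, -0.2, 0.7]
opening: 0.0692
grip_force: 0.0
```

send_rows(
  targets=[
    {"translation": [0,0,0],"spin": 0,"jaw": 0.3},
    {"translation": [0,0,0],"spin": 0,"jaw": 0.3},
    {"translation": [0,0,0],"spin": 0,"jaw": 0.3},
    {"translation": [0,0,0],"spin": 0,"jaw": 0.3},
    {"translation": [0,0,0],"spin": 0,"jaw": 0.3},
  ],
  force=20,
)

```text
time: 9.0
tool_pos: [0.5419, 0.3673, 0.0151]
tool_rot: [3.141, 0.001, -2.611]
contact_force: [-1.3, 0.9, 1.7]
opening: 0.0327
grip_force: 20.0
```

send_rows(
  targets=[
    {"translation": [0,0,0],"spin": 0,"jaw": 0.3},
    {"translation": [0,0,0],"spin": 0,"jaw": 0.3},
    {"translation": [0,0,0],"spin": 0,"jaw": 0.3},
    {"translation": [0,0,0],"spin": 0,"jaw": 0.3},
    {"translation": [0,0,0],"spin": 0,"jaw": 0.3},
  ],
)

```text
time: 9.5
tool_pos: [0.5419, 0.3672, 0.015]
tool_rot: [3.141, 0.001, -2.611]
contact_force: [-2.0, 0.7, 5.1]
opening: 0.0329
grip_force: 20.0
```

send_rows(
  targets=[
    {"translation": [0,0,-1],"spin": 0,"jaw": 0.3},
    {"translation": [0,0,-4],"spin": 0,"jaw": 0.3},
    {"translation": [0.5,-1,-7],"spin": 8,"jaw": 0.3},
    {"translation": [2,-4,-8.5],"spin": 16,"jaw": 0.3},
    {"translation": [4,-7.5,-8.5],"spin": 24,"jaw": 0.3},
  ],
)

```text
time: 10.0
tool_pos: [0.5465, 0.2824, 0.1023]
tool_rot: [3.141, 0.005, -3.033]
contact_force: [0.8, -0.5, -2.3]
opening: 0.0328
grip_force: 20.0
```

```bash
python3 -c "
from h import *
s=monitor.observe();print(s['time'],s['tool_pos'],s['opening'],s['grip_force'],s['contact_force']);togo(s,(.5529,.0875,.1))"
```

```text
10.0 [0.54652348 0.28243756 0.10227122] 0.0327645526742612 19.993359656073153 [ 0.81293821 -0.54873393 -2.28302669]
shift cm [  1.47 -19.45   0.2 ] tool y dir 96.2
```

send_rows(
  targets=[
    {"translation": [0.3,-4,0],"spin": 7,"jaw": 0.3},
    {"translation": [0.7,-9,0],"spin": 14,"jaw": 0.3},
    {"translation": [1.1,-14,0],"spin": 21,"jaw": 0.3},
    {"translation": [1.4,-18,0],"spin": 28,"jaw": 0.3},
    {"translation": [1.5,-19.4,0],"spin": 33,"jaw": 0.3},
  ],
)

```text
time: 10.5
tool_pos: [0.5516, 0.0835, 0.0996]
tool_rot: [-3.14, -0.0, 2.669]
contact_force: [0.5, 0.2, -2.1]
opening: 0.033
grip_force: 20.0
```

send_rows(
  targets=[
    {"translation": [0,0,0],"spin": 0,"jaw": 0.3},
    {"translation": [0,0,0.5],"spin": 0,"jaw": 0.3},
    {"translation": [0,0,1],"spin": 0,"jaw": 0.3},
    {"translation": [0,0,1],"spin": 0,"jaw": 0.3},
    {"translation": [0,0,1],"spin": 0,"jaw": 0.3},
  ],
)

```text
time: 11.0
tool_pos: [0.5516, 0.0885, 0.0891]
tool_rot: [-3.141, -0.001, 2.679]
contact_force: [0.1, 0.3, -2.1]
opening: 0.0325
grip_force: 20.0
```

```bash
python3 -c "
from h import *
s=monitor.observe();print(s['time'],s['tool_pos'],s['opening'],s['grip_force'],s['contact_force']);togo(s,(.5529,.0875,.024))"
```

```text
11.0 [0.55159192 0.0884895  0.08914148] 0.03249430795868471 19.99868225539103 [ 0.14833489  0.31895086 -2.05639097]
shift cm [-0.17 -0.03  6.51] tool y dir 63.51
```

send_rows(
  targets=[
    {"translation": [-0.15,0,1.5],"spin": 0,"jaw": 0.3},
    {"translation": [-0.15,0,3],"spin": 0,"jaw": 0.3},
    {"translation": [-0.15,0,4.5],"spin": 0,"jaw": 0.3},
    {"translation": [-0.15,0,5.4],"spin": 0,"jaw": 0.3},
    {"translation": [-0.15,0,5.8],"spin": 0,"jaw": 0.3},
  ],
)

```text
time: 11.5
tool_pos: [0.5528, 0.0873, 0.0308]
tool_rot: [-3.141, -0.001, 2.678]
contact_force: [0.4, -0.4, -2.3]
opening: 0.0326
grip_force: 20.0
```

send_rows(
  targets=[
    {"translation": [0,0,0.1],"spin": 0,"jaw": 0.3},
    {"translation": [0,0,0.2],"spin": 0,"jaw": 0.3},
    {"translation": [0,0,0.3],"spin": 0,"jaw": 0.3},
    {"translation": [0,0,0.4],"spin": 0,"jaw": 0.3},
    {"translation": [0,0,0.5],"spin": 0,"jaw": 0.3},
  ],
)

```text
time: 12.0
tool_pos: [0.5534, 0.0869, 0.0268]
tool_rot: [3.141, 0.001, 2.677]
contact_force: [-0.0, 0.1, -2.1]
opening: 0.033
grip_force: 20.0
```

```bash
python3 -c "
from h import *
s=monitor.observe();print(s['time'],s['tool_pos'],s['opening'],s['grip_force'],s['contact_force']);togo(s,(.5529,.0875,.024))"
```

```text
12.0 [0.55344432 0.08688756 0.02680353] 0.032992554413815274 19.998658541589975 [-0.00589899  0.12739717 -2.06750368]
shift cm [0.08 0.03 0.28] tool y dir 63.4
```

send_rows(
  targets=[
    {"translation": [0,0,0.05],"spin": 0,"jaw": 0.3},
    {"translation": [0,0,0.1],"spin": 0,"jaw": 0.3},
    {"translation": [0,0,0.17],"spin": 0,"jaw": 0.3},
    {"translation": [0,0,0.24],"spin": 0,"jaw": 0.3},
    {"translation": [0,0,0.28],"spin": 0,"jaw": 0.3},
  ],
)

```text
time: 12.5
tool_pos: [0.5533, 0.0869, 0.024]
tool_rot: [3.142, 0.0, 2.677]
contact_force: [-1.8, 0.4, 3.6]
opening: 0.0326
grip_force: 20.0
```

send_rows(
  targets=[
    {"translation": [0,0,0],"spin": 0,"jaw": 0.38},
    {"translation": [0,0,0],"spin": 0,"jaw": 0.42},
    {"translation": [0,0,0],"spin": 0,"jaw": 0.5},
    {"translation": [0,0,0],"spin": 0,"jaw": 0.65},
    {"translation": [0,0,0],"spin": 0,"jaw": 0.65},
  ],
)

```text
time: 13.0
tool_pos: [0.5533, 0.0869, 0.0238]
tool_rot: [3.141, 0.0, 2.677]
contact_force: [0.2, 0.1, -0.4]
opening: 0.0568
grip_force: 0.0
```

send_rows(
  targets=[
    {"translation": [0,0,-1],"spin": 0,"jaw": 0.65},
    {"translation": [0,0,-4],"spin": 0,"jaw": 0.65},
    {"translation": [0,0,-7],"spin": 0,"jaw": 0.65},
    {"translation": [0,0,-8],"spin": 0,"jaw": 0.65},
    {"translation": [0,0,-9],"spin": 0,"jaw": 0.65},
  ],
)

```text
time: 13.5
tool_pos: [0.5534, 0.0869, 0.1149]
tool_rot: [3.141, 0.001, 2.677]
contact_force: [0.2, 0.9, -0.0]
opening: 0.0595
grip_force: 0.0
```

```bash
python3 -c "
from h import *
s,p,d=snap('wrist');c=knob(s,d,(.5529,.0875),.049,.022);print(s['time'],s['tool_pos'],s['qpos'].round(2));togo(s,(.6355,-.138,.1))"
```

```text
top 614 [0.5424 0.0891 0.0478] body [0.553  0.0875 0.1236] [0.0698 0.07   0.2229]
13.5 [0.55336227 0.08691291 0.11485679] [ 0.02  0.52  1.58 -0.    1.04 -1.09]
shift cm [-17.41 -16.43   1.5 ] tool y dir 63.4
```

send_rows(
  targets=[
    {"translation": [-2.5,-2.5,0],"spin": 0,"jaw": 0.65},
    {"translation": [-6,-5.6,0],"spin": 0,"jaw": 0.65},
    {"translation": [-9.5,-9,0],"spin": 0,"jaw": 0.65},
    {"translation": [-13,-12.3,0],"spin": 0,"jaw": 0.65},
    {"translation": [-16,-15,0],"spin": 0,"jaw": 0.65},
  ],
)

```text
time: 14.05
tool_pos: [0.629, -0.1213, 0.1124]
tool_rot: [-3.141, -0.002, 2.676]
contact_force: [0.5, -0.0, -1.0]
opening: 0.0596
grip_force: 0.0
```

send_rows(
  targets=[
    {"translation": [-1,-1,1],"spin": 0,"jaw": 0.65},
    {"translation": [-1.4,-1.4,2],"spin": 0,"jaw": 0.65},
    {"translation": [-1.4,-1.4,3],"spin": 0,"jaw": 0.65},
    {"translation": [-1.4,-1.4,4],"spin": 0,"jaw": 0.65},
    {"translation": [-1.4,-1.4,4],"spin": 0,"jaw": 0.65},
  ],
)

```text
time: 14.55
tool_pos: [0.634, -0.1356, 0.0716]
tool_rot: [-3.141, -0.004, 2.679]
contact_force: [0.3, -0.2, -1.0]
opening: 0.06
grip_force: 0.0
```

```bash
python3 -c "
from h import *
s,p,d=snap('wrist','w4');print(s['time'],s['tool_pos']);c=knob(s,d,(.6355,-.138),.033,.0);togo(s,(*c,.012))"
```

```text
14.55 [ 0.6340011  -0.13556966  0.07159858]
top 505 [ 0.6382 -0.1362  0.0318] body [ 0.6303 -0.137   0.1019] [0.0596 0.0677 0.1796]
shift cm [-0.43  0.13  5.96] tool y dir 63.51
```

View pics/w4.png

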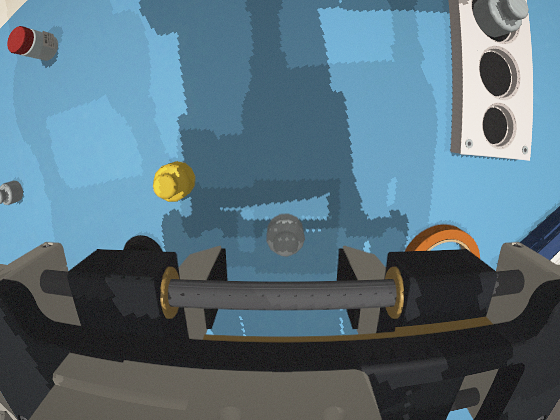

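The wrist view shows the grey 100 g at (286,235) between the fingers. The yellow one at (174,181) is clear of them.

send_rows(
  targets=[
    {"translation": [-0.3,0.1,1.5],"spin": 0,"jaw": 0.65},
    {"translation": [-0.35,0.1,3.5],"spin": 0,"jaw": 0.65},
    {"translation": [-0.35,0.1,5],"spin": 0,"jaw": 0.65},
    {"translation": [-0.35,0.1,6],"spin": 0,"jaw": 0.65},
    {"translation": [-0.35,0.1,6.1],"spin": 0,"jaw": 0.65},
  ],
)

```text
time: 15.1
tool_pos: [0.6381, -0.1379, 0.0109]
tool_rot: [-3.141, -0.003, 2.678]
contact_force: [-0.2, -0.2, 0.0]
opening: 0.0596
grip_force: 0.0
```

send_rows(
  targets=[
    {"translation": [0,0,0],"spin": 0,"jaw": 0.5},
    {"translation": [0,0,0],"spin": 0,"jaw": 0.45},
    {"translation": [0,0,0],"spin": 0,"jaw": 0.4},
    {"translation": [0,0,0],"spin": 0,"jaw": 0.4},
    {"translation": [0,0,0],"spin": 0,"jaw": 0.4},
  ],
)

```text
time: 15.6
tool_pos: [0.6391, -0.1384, 0.0131]
tool_rot: [3.141, 0.001, 2.677]
contact_force: [-0.5, -0.5, 0.2]
opening: 0.0367
grip_force: 0.0
```

send_rows(
  targets=[
    {"translation": [0.15,0.1,0.1],"spin": 0,"jaw": 0.4},
    {"translation": [0.15,0.1,0.1],"spin": 0,"jaw": 0.3},
    {"translation": [0.15,0.1,0.1],"spin": 0,"jaw": 0.23},
    {"translation": [0.15,0.1,0.1],"spin": 0,"jaw": 0.23},
    {"translation": [0.15,0.1,0.1],"spin": 0,"jaw": 0.23},
  ],
  force=15,
)

```text
time: 16.1
tool_pos: [0.638, -0.1367, 0.0117]
tool_rot: [3.142, -0.0, 2.677]
contact_force: [0.2, 1.0, 0.7]
opening: 0.0258
grip_force: 15.0
```

send_rows(
  targets=[
    {"translation": [0,0,0],"spin": 0,"jaw": 0.23},
    {"translation": [0,0,0],"spin": 0,"jaw": 0.23},
    {"translation": [0,0,0],"spin": 0,"jaw": 0.23},
    {"translation": [0,0,0],"spin": 0,"jaw": 0.23},
    {"translation": [0,0,0],"spin": 0,"jaw": 0.23},
  ],
)

```text
time: 16.6
tool_pos: [0.6381, -0.1368, 0.0117]
tool_rot: [-3.142, 0.0, 2.677]
contact_force: [0.4, 0.7, -2.0]
opening: 0.0261
grip_force: 15.0
```

```bash
python3 -c "
from h import *
s=monitor.observe();print(s['time'],s['tool_pos'],s['opening'],s['grip_force'],s['contact_force']);togo(s,(.5963,.0658,.1))"
```

```text
16.6 [ 0.63807967 -0.13677176  0.01170189] 0.02614208823677202 14.999473812058568 [ 0.35247936  0.718444   -1.98538075]
shift cm [12.81 16.24 -8.83] tool y dir 63.4
```

send_rows(
  targets=[
    {"translation": [0,0,-1],"spin": 0,"jaw": 0.23},
    {"translation": [0,0,-4],"spin": 0,"jaw": 0.23},
    {"translation": [1,1.3,-6.5],"spin": 0,"jaw": 0.23},
    {"translation": [3.5,4.5,-7.5],"spin": 0,"jaw": 0.23},
    {"translation": [6.5,8.2,-7.5],"spin": 0,"jaw": 0.23},
  ],
)

```text
time: 17.1
tool_pos: [0.6182, -0.0349, 0.0899]
tool_rot: [3.14, 0.006, 2.675]
contact_force: [0.4, 0.2, -1.3]
opening: 0.026
grip_force: 15.0
```

send_rows(
  targets=[
    {"translation": [2.5,3.2,0],"spin": 0,"jaw": 0.23},
    {"translation": [4.8,6.2,0],"spin": 0,"jaw": 0.23},
    {"translation": [6,7.7,0],"spin": 0,"jaw": 0.23},
    {"translation": [6.3,8,0],"spin": 0,"jaw": 0.23},
    {"translation": [6.3,8,0],"spin": 0,"jaw": 0.23},
  ],
)

```text
time: 17.6
tool_pos: [0.5963, 0.0657, 0.0874]
tool_rot: [3.141, 0.001, 2.679]
contact_force: [-0.8, -0.4, 0.1]
opening: 0.0257
grip_force: 15.0
```

```bash
python3 -c "
from h import *
s,p,d=snap('wrist','w5');print(s['time'],s['tool_pos'],s['opening'],s['grip_force'],s['contact_force']);togo(s,(.5963,.0658,.0207))"
```

```text
17.6 [0.59632665 0.0656544  0.0873878 ] 0.02565276011271485 14.999457844533026 [-0.78369526 -0.42628205  0.08729621]
shift cm [0.02 0.01 6.67] tool y dir 63.47
```

View pics/w5.png

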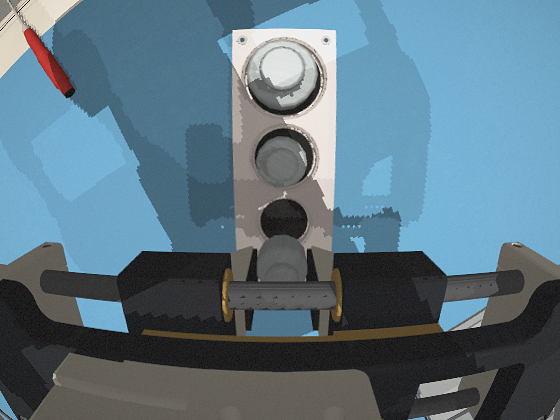

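The 500 g at (284,75) and 200 g at (284,157) stand in their pockets. The free 39 mm pocket at (283,217) is in line with the held 100 g at (283,258).

send_rows(
  targets=[
    {"translation": [0,0,1.5],"spin": 0,"jaw": 0.23},
    {"translation": [0,0,3],"spin": 0,"jaw": 0.23},
    {"translation": [0,0,4.5],"spin": 0,"jaw": 0.23},
    {"translation": [0,0,5.5],"spin": 0,"jaw": 0.23},
    {"translation": [0,0,5.9],"spin": 0,"jaw": 0.23},
  ],
)

```text
time: 18.15
tool_pos: [0.5959, 0.0642, 0.0267]
tool_rot: [-3.141, -0.001, 2.676]
contact_force: [-0.6, -0.5, -1.2]
opening: 0.0255
grip_force: 15.0
```

send_rows(
  targets=[
    {"translation": [0,0,0.1],"spin": 0,"jaw": 0.23},
    {"translation": [0,0,0.2],"spin": 0,"jaw": 0.23},
    {"translation": [0,0,0.3],"spin": 0,"jaw": 0.23},
    {"translation": [0,0,0.4],"spin": 0,"jaw": 0.23},
    {"translation": [0,0,0.4],"spin": 0,"jaw": 0.23},
  ],
)

```text
time: 18.65
tool_pos: [0.5963, 0.0655, 0.0239]
tool_rot: [3.141, 0.0, 2.678]
contact_force: [-0.2, -0.0, -0.5]
opening: 0.0258
grip_force: 15.0
```

```bash
python3 -c "
from h import *
s=monitor.observe();print(s['time'],s['tool_pos'],s['opening'],s['grip_force'],s['contact_force']);togo(s,(.5963,.0658,.0207))"
```

```text
18.65 [0.59626039 0.06548167 0.02394597] 0.02584214228940456 14.999494145158678 [-0.24559398 -0.02568113 -0.46382653]
shift cm [0.01 0.03 0.32] tool y dir 63.41
```

send_rows(
  targets=[
    {"translation": [0,0,0.08],"spin": 0,"jaw": 0.23},
    {"translation": [0,0,0.16],"spin": 0,"jaw": 0.23},
    {"translation": [0,0,0.22],"spin": 0,"jaw": 0.23},
    {"translation": [0,0,0.28],"spin": 0,"jaw": 0.23},
    {"translation": [0,0,0.31],"spin": 0,"jaw": 0.23},
  ],
)

```text
time: 19.15
tool_pos: [0.5962, 0.0654, 0.0206]
tool_rot: [3.142, 0.0, 2.677]
contact_force: [-0.8, -0.4, 2.0]
opening: 0.026
grip_force: 15.0
```

send_rows(
  targets=[
    {"translation": [0,0,0],"spin": 0,"jaw": 0.23},
    {"translation": [0,0,0],"spin": 0,"jaw": 0.23},
    {"translation": [0,0,0],"spin": 0,"jaw": 0.23},
    {"translation": [0,0,0],"spin": 0,"jaw": 0.23},
    {"translation": [0,0,0],"spin": 0,"jaw": 0.23},
  ],
)

```text
time: 19.65
tool_pos: [0.5962, 0.0654, 0.0207]
tool_rot: [3.142, 0.0, 2.677]
contact_force: [-0.3, 0.7, 0.0]
opening: 0.0258
grip_force: 15.0
```

send_rows(
  targets=[
    {"translation": [0,0,0],"spin": 0,"jaw": 0.3},
    {"translation": [0,0,0],"spin": 0,"jaw": 0.34},
    {"translation": [0,0,0],"spin": 0,"jaw": 0.42},
    {"translation": [0,0,0],"spin": 0,"jaw": 0.6},
    {"translation": [0,0,0],"spin": 0,"jaw": 0.6},
  ],
)

```text
time: 20.15
tool_pos: [0.5962, 0.0654, 0.0207]
tool_rot: [3.141, 0.0, 2.677]
contact_force: [-0.2, 0.4, -1.0]
opening: 0.05
grip_force: 0.0
```

send_rows(
  targets=[
    {"translation": [0,0,-1],"spin": 0,"jaw": 0.6},
    {"translation": [0,0,-4],"spin": 0,"jaw": 0.6},
    {"translation": [0,0,-7],"spin": 0,"jaw": 0.6},
    {"translation": [0,0,-8],"spin": 0,"jaw": 0.6},
    {"translation": [0,0,-9],"spin": 0,"jaw": 0.6},
  ],
)

```text
time: 20.65
tool_pos: [0.5963, 0.0654, 0.1118]
tool_rot: [3.141, 0.001, 2.677]
contact_force: [0.1, -0.6, -0.8]
opening: 0.0556
grip_force: 0.0
```

```bash
python3 -c "
from h import *
s,p,d=snap('wrist','w6');print(s['time'],s['tool_pos'],s['qpos'].round(2));togo(s,(.4955,-.344,.1))"
```

```text
20.65 [0.59629436 0.06542772 0.11178526] [-0.02  0.58  1.46  0.    1.09 -1.12]
shift cm [ -9.32 -41.12   1.17] tool y dir 63.4
```

View pics/w6.png

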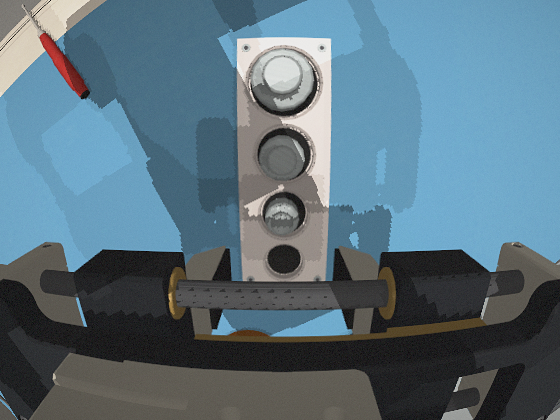

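Three weights stand upright in their pockets at (284,75), (284,152) and (284,212), and the smallest pocket at (284,260) is free. Next is the 50 g.

send_rows(
  targets=[
    {"translation": [-0.8,-3.5,0],"spin": 0,"jaw": 0.6},
    {"translation": [-1.8,-8,0],"spin": 0,"jaw": 0.6},
    {"translation": [-2.8,-12.5,0],"spin": 0,"jaw": 0.6},
    {"translation": [-3.8,-17,0],"spin": 0,"jaw": 0.6},
    {"translation": [-4.9,-21.5,0],"spin": 0,"jaw": 0.6},
  ],
)

```text
time: 21.2
tool_pos: [0.5424, -0.15, 0.1096]
tool_rot: [-3.142, -0.002, 2.678]
contact_force: [1.1, -0.7, -0.4]
opening: 0.055
grip_force: 0.0
```

send_rows(
  targets=[
    {"translation": [-1,-4.5,0],"spin": 0,"jaw": 0.6},
    {"translation": [-2,-9,0],"spin": 0,"jaw": 0.6},
    {"translation": [-3,-13.5,0],"spin": 0,"jaw": 0.6},
    {"translation": [-4,-17.5,0],"spin": 0,"jaw": 0.6},
    {"translation": [-4.4,-19.6,0],"spin": 0,"jaw": 0.6},
  ],
)

```text
time: 21.7
tool_pos: [0.4937, -0.3468, 0.1094]
tool_rot: [-3.141, -0.001, 2.675]
contact_force: [0.4, 0.9, 0.6]
opening: 0.0547
grip_force: 0.0
```

send_rows(
  targets=[
    {"translation": [0,0,0.5],"spin": 0,"jaw": 0.6},
    {"translation": [0,0,2],"spin": 0,"jaw": 0.6},
    {"translation": [0,0,3.5],"spin": 0,"jaw": 0.6},
    {"translation": [0,0,4],"spin": 0,"jaw": 0.6},
    {"translation": [0,0,4],"spin": 0,"jaw": 0.6},
  ],
)

```text
time: 22.2
tool_pos: [0.4949, -0.3422, 0.0692]
tool_rot: [3.141, -0.003, 2.678]
contact_force: [0.2, 0.0, 0.0]
opening: 0.055
grip_force: 0.0
```

```bash
python3 -c "
from h import *
s,p,d=snap('wrist','w7');print(s['time'],s['tool_pos'],s['qpos'].round(2));c=knob(s,d,(.4955,-.344),.029,.0);togo(s,(*c,.0115))"
```

```text
22.2 [ 0.49491129 -0.34223643  0.06924642] [-0.73  0.64  1.5   0.    1.01 -1.84]
top 288 [ 0.4958 -0.343   0.0279] body [ 0.4913 -0.3422  0.1008] [0.0615 0.0663 0.1774]
shift cm [-0.13 -0.03  5.77] tool y dir 63.45
```

View pics/w7.png

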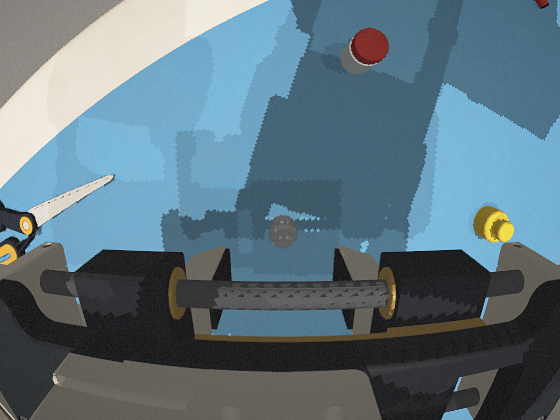

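The 50 g is at (283,231), between the fingers with clear space around it. I go down on it.

send_rows(
  targets=[
    {"translation": [-0.1,0,1.5],"spin": 0,"jaw": 0.6},
    {"translation": [-0.1,0,3.5],"spin": 0,"jaw": 0.6},
    {"translation": [-0.1,0,5],"spin": 0,"jaw": 0.6},
    {"translation": [-0.1,0,5.8],"spin": 0,"jaw": 0.6},
    {"translation": [-0.1,0,5.9],"spin": 0,"jaw": 0.6},
  ],
)

```text
time: 22.75
tool_pos: [0.4958, -0.3437, 0.0105]
tool_rot: [3.141, -0.002, 2.677]
contact_force: [-0.4, -0.1, 1.0]
opening: 0.0551
grip_force: 0.0
```

send_rows(
  targets=[
    {"translation": [0,0,0],"spin": 0,"jaw": 0.5},
    {"translation": [0,0,0],"spin": 0,"jaw": 0.4},
    {"translation": [0,0,0],"spin": 0,"jaw": 0.35},
    {"translation": [0,0,0],"spin": 0,"jaw": 0.35},
    {"translation": [0,0,0],"spin": 0,"jaw": 0.35},
  ],
)

```text
time: 23.25
tool_pos: [0.4963, -0.3443, 0.012]
tool_rot: [-3.141, 0.001, 2.677]
contact_force: [-0.0, -0.1, 0.1]
opening: 0.0321
grip_force: 0.0
```

```bash
python3 -c "
from h import *
s=monitor.observe();print(s['time']);togo(s,(.4958,-.343,.0115))"
```

```text
23.25
shift cm [0.11 0.09 0.05] tool y dir 63.4
```

send_rows(
  targets=[
    {"translation": [0.1,0.1,0],"spin": 0,"jaw": 0.3},
    {"translation": [0.1,0.1,0],"spin": 0,"jaw": 0.25},
    {"translation": [0.1,0.1,0],"spin": 0,"jaw": 0.16},
    {"translation": [0.1,0.1,0],"spin": 0,"jaw": 0.16},
    {"translation": [0.1,0.1,0],"spin": 0,"jaw": 0.16},
  ],
  force=12,
)

```text
time: 23.75
tool_pos: [0.4957, -0.3428, 0.0116]
tool_rot: [3.141, -0.0, 2.677]
contact_force: [-0.3, 0.6, 0.2]
opening: 0.0188
grip_force: 12.0
```

send_rows(
  targets=[
    {"translation": [0,0,0],"spin": 0,"jaw": 0.16},
    {"translation": [0,0,0],"spin": 0,"jaw": 0.16},
    {"translation": [0,0,0],"spin": 0,"jaw": 0.16},
    {"translation": [0,0,0],"spin": 0,"jaw": 0.16},
    {"translation": [0,0,0],"spin": 0,"jaw": 0.16},
  ],
)

```text
time: 24.25
tool_pos: [0.4958, -0.3428, 0.0116]
tool_rot: [3.142, 0.0, 2.677]
contact_force: [0.5, 1.0, 1.3]
opening: 0.0189
grip_force: 12.0
```

```bash
python3 -c "
from h import *
s=monitor.observe();print(s['time'],s['tool_pos'],s['opening'],s['grip_force']);togo(s,(.6334,.0472,.085))"
```

```text
24.25 [ 0.49575957 -0.34280191  0.01164854] 0.018860899622123988 12.000502845039591
shift cm [ 5.15 41.04 -7.33] tool y dir 63.4
```

send_rows(
  targets=[
    {"translation": [0,0,-1],"spin": 0,"jaw": 0.16},
    {"translation": [0,0,-4],"spin": 0,"jaw": 0.16},
    {"translation": [0,0.5,-6.5],"spin": 0,"jaw": 0.16},
    {"translation": [0.4,3,-7.5],"spin": 0,"jaw": 0.16},
    {"translation": [0.9,7,-7.5],"spin": 0,"jaw": 0.16},
  ],
)

```text
time: 24.75
tool_pos: [0.5199, -0.2783, 0.0895]
tool_rot: [-3.14, 0.006, 2.674]
contact_force: [0.3, 1.1, -0.6]
opening: 0.0187
grip_force: 12.0
```

send_rows(
  targets=[
    {"translation": [0.5,4,0],"spin": 0,"jaw": 0.16},
    {"translation": [1,8.2,0],"spin": 0,"jaw": 0.16},
    {"translation": [1.6,12.4,0],"spin": 0,"jaw": 0.16},
    {"translation": [2.1,16.6,0],"spin": 0,"jaw": 0.16},
    {"translation": [2.6,20.5,0],"spin": 0,"jaw": 0.16},
  ],
)

```text
time: 25.25
tool_pos: [0.5882, -0.0795, 0.0875]
tool_rot: [3.141, 0.001, 2.678]
contact_force: [-0.3, -0.8, -1.1]
opening: 0.019
grip_force: 12.0
```

send_rows(
  targets=[
    {"translation": [0.5,4,0],"spin": 0,"jaw": 0.16},
    {"translation": [1,8,0],"spin": 0,"jaw": 0.16},
    {"translation": [1.4,11,0],"spin": 0,"jaw": 0.16},
    {"translation": [1.65,13.2,0],"spin": 0,"jaw": 0.16},
    {"translation": [1.65,13.5,0],"spin": 0,"jaw": 0.16},
  ],
)

```text
time: 25.75
tool_pos: [0.6339, 0.0495, 0.0872]
tool_rot: [3.141, 0.001, 2.68]
contact_force: [-0.3, -0.4, 0.1]
opening: 0.0186
grip_force: 12.0
```

send_rows(
  targets=[
    {"translation": [0,0,0],"spin": 0,"jaw": 0.16},
    {"translation": [0,0,0],"spin": 0,"jaw": 0.16},
    {"translation": [0,0,0],"spin": 0,"jaw": 0.16},
    {"translation": [0,0,0],"spin": 0,"jaw": 0.16},
    {"translation": [0,0,0],"spin": 0,"jaw": 0.16},
  ],
)

```text
time: 26.25
tool_pos: [0.6332, 0.0461, 0.0867]
tool_rot: [-3.142, 0.0, 2.676]
contact_force: [-0.2, -0.5, -0.7]
opening: 0.0186
grip_force: 12.0
```

```bash
python3 -c "
from h import *
s,p,d=snap('wrist','w8');print(s['time'],s['tool_pos'],s['opening'],s['grip_force'],s['contact_force']);togo(s,(.6334,.0472,.0207))"
```

```text
26.25 [0.63321874 0.04608685 0.08674303] 0.018593591378631376 11.999816637835465 [-0.24999813 -0.51782255 -0.66716778]
shift cm [0.03 0.11 6.6 ] tool y dir 63.34
```

View pics/w8.png

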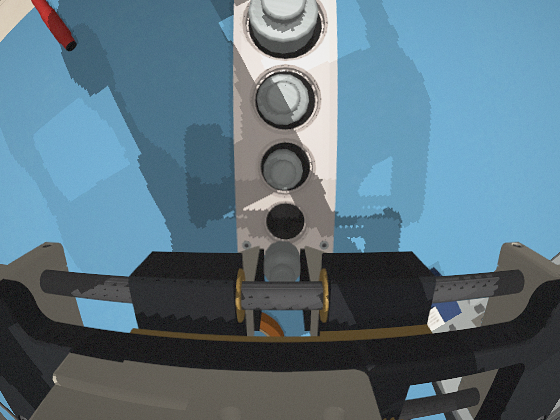

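The held 50 g at (283,262) is in line with the free 32 mm pocket at (286,221), so I lower it.

send_rows(
  targets=[
    {"translation": [0,0.1,1.5],"spin": 0,"jaw": 0.16},
    {"translation": [0,0.1,3],"spin": 0,"jaw": 0.16},
    {"translation": [0,0.1,4.5],"spin": 0,"jaw": 0.16},
    {"translation": [0,0.1,5.5],"spin": 0,"jaw": 0.16},
    {"translation": [0,0.1,5.8],"spin": 0,"jaw": 0.16},
  ],
)

```text
time: 26.8
tool_pos: [0.6327, 0.0478, 0.0266]
tool_rot: [-3.14, -0.003, 2.677]
contact_force: [0.0, -0.6, 0.3]
opening: 0.0189
grip_force: 12.0
```

send_rows(
  targets=[
    {"translation": [0,0,0.1],"spin": 0,"jaw": 0.16},
    {"translation": [0,0,0.2],"spin": 0,"jaw": 0.16},
    {"translation": [0,0,0.3],"spin": 0,"jaw": 0.16},
    {"translation": [0,0,0.4],"spin": 0,"jaw": 0.16},
    {"translation": [0,0,0.4],"spin": 0,"jaw": 0.16},
  ],
)

```text
time: 27.3
tool_pos: [0.6338, 0.0477, 0.0249]
tool_rot: [3.141, 0.0, 2.677]
contact_force: [0.1, 0.8, -0.2]
opening: 0.0189
grip_force: 12.0
```

```bash
python3 -c "
from h import *
s=monitor.observe();print(s['time'],s['tool_pos'],s['opening'],s['grip_force'],s['contact_force']);togo(s,(.6334,.0472,.0206))"
```

```text
27.3 [0.63382056 0.04774037 0.02486302] 0.018857977586917565 11.999882011441514 [ 0.12746226  0.7684295  -0.21680752]
shift cm [ 0.01 -0.07  0.43] tool y dir 63.4
```

send_rows(
  targets=[
    {"translation": [0,0,0.1],"spin": 0,"jaw": 0.16},
    {"translation": [0,0,0.2],"spin": 0,"jaw": 0.16},
    {"translation": [0,0,0.3],"spin": 0,"jaw": 0.16},
    {"translation": [0,0,0.38],"spin": 0,"jaw": 0.16},
    {"translation": [0,0,0.42],"spin": 0,"jaw": 0.16},
  ],
)

```text
time: 27.8
tool_pos: [0.6338, 0.0477, 0.0206]
tool_rot: [3.142, 0.0, 2.677]
contact_force: [-1.0, -0.1, 2.7]
opening: 0.0189
grip_force: 12.0
```

send_rows(
  targets=[
    {"translation": [0,0,0],"spin": 0,"jaw": 0.16},
    {"translation": [0,0,0],"spin": 0,"jaw": 0.16},
    {"translation": [0,0,0],"spin": 0,"jaw": 0.16},
    {"translation": [0,0,0],"spin": 0,"jaw": 0.16},
    {"translation": [0,0,0],"spin": 0,"jaw": 0.16},
  ],
)

```text
time: 28.3
tool_pos: [0.6338, 0.0477, 0.0206]
tool_rot: [3.141, 0.0, 2.677]
contact_force: [-1.2, 0.4, 3.0]
opening: 0.0191
grip_force: 12.0
```

Seated (+3 N). I release it and retreat.

send_rows(
  targets=[
    {"translation": [0,0,0],"spin": 0,"jaw": 0.22},
    {"translation": [0,0,0],"spin": 0,"jaw": 0.26},
    {"translation": [0,0,0],"spin": 0,"jaw": 0.35},
    {"translation": [0,0,0],"spin": 0,"jaw": 0.5},
    {"translation": [0,0,0],"spin": 0,"jaw": 0.5},
  ],
)

```text
time: 28.8
tool_pos: [0.6337, 0.0477, 0.0203]
tool_rot: [-3.142, -0.0, 2.677]
contact_force: [-0.0, -0.3, 0.4]
opening: 0.0429
grip_force: 0.0
```

send_rows(
  targets=[
    {"translation": [0,0,-1],"spin": 0,"jaw": 0.5},
    {"translation": [0,0,-4],"spin": 0,"jaw": 0.5},
    {"translation": [0,0,-7],"spin": 0,"jaw": 0.5},
    {"translation": [0,0,-10],"spin": 0,"jaw": 0.5},
    {"translation": [-3,0,-13],"spin": 0,"jaw": 0.5},
  ],
)

```text
time: 29.3
tool_pos: [0.6584, 0.036, 0.1526]
tool_rot: [-3.141, -0.002, 2.679]
contact_force: [0.3, -0.2, 0.0]
opening: 0.0461
grip_force: 0.0
```

send_rows(
  targets=[
    {"translation": [-1,0,0],"spin": 0,"jaw": 0.5},
    {"translation": [-2,0,0],"spin": 0,"jaw": 0.5},
    {"translation": [-2,0,0],"spin": 0,"jaw": 0.5},
    {"translation": [-2,0,0],"spin": 0,"jaw": 0.5},
    {"translation": [-2,0,0],"spin": 0,"jaw": 0.5},
  ],
)

```text
time: 29.8
tool_pos: [0.6779, 0.0257, 0.1505]
tool_rot: [-3.141, -0.0, 2.678]
contact_force: [-0.0, -0.9, 0.8]
opening: 0.046
grip_force: 0.0
```

```bash
python3 -c "
from h import *
s,p,d=snap('wrist','w9');print(s['time'],s['contact_force'])
s,q,d=snap('scene')
cv2.imwrite('pics/fin.png',np.hstack([p[:,140:420],q[130:340,190:430][:, :]] if 0 else [p[:,100:440],cv2.resize(q[130:320,200:420],(460,397))[:420] if 0 else cv2.copyMakeBorder(cv2.resize(q[130:320,200:420],(460,397)),0,23,0,0,0)])[:,:,::-1])"
```

```text
29.8 [-0.0276976  -0.85268488  0.7607669 ]
```

View pics/fin.png

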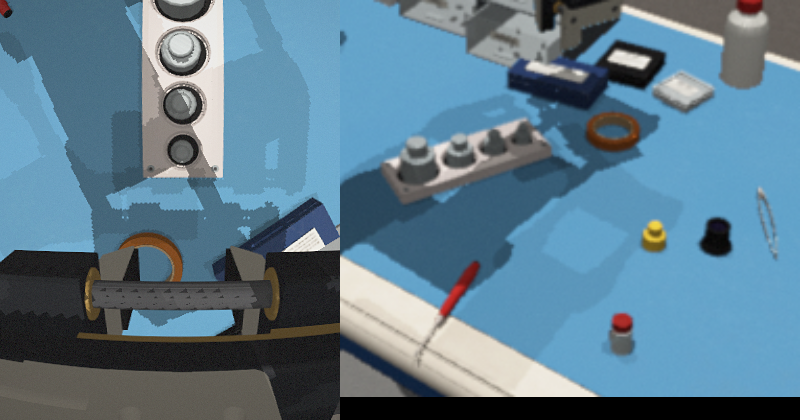

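All four weights stand upright in their pockets in order of size, seen on the right at (417,160) to (522,133). The bystanders and the yellow look-alike have not moved.

```bash
python3 -c "
from cell import job
print(job.hand_in())"
```

```text
the job is handed in; nothing more can be done
None
```

All four weights are upright in their matching pockets, largest to smallest, set down without tipping; the loupe, vial, tweezers and yellow look-alike were left in place, and the job was handed in at about 30 s of the 93 s allowed.

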